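# Take a posting tube out of the railed rack and lay it label up for stamping

### The arm

A 6-joint arm with a two-finger parallel gripper is mounted at the origin on the work surface; the furniture and walls round the work are solid. World frame = base frame: x ahead of the robot, y to its left, z up, the work surface at z = 0. Lengths are in mm, angles in rad, forces in N, time in s.
With the tool pointing down it reaches from about 250 to 725 mm from the base axis. Payload 9.7 kg.
Tool frame: the origin (TCP) lies on the centre line of the jaws, within the pads' length; the fingertips stand 22 mm ahead of it and the grasp point (between the pads) lies 3 mm ahead of it; z points along the fingers, y is the direction in which the jaws open and shut (so a half turn about z gives the same grasp; the last joint's range is limited). The gripper opens to 85 mm and grips with 20 to 120 N. Pads are 22 mm wide; open, the fingers measure 114 mm over their backs; the gripper's body (76 mm by 85 mm) begins 54 mm behind the grasp point. The pads swing forward as they close: fully open they stand 13 mm farther back than shut.
Start: joints at [-1.327, 0.087, 0.176, 1.66, 0, 1.571], TCP at [132.763, -533.733, 216.684] pointing down, gripper open.
Joint ranges: [-3.13, 3.13], [-0.85, 1.81], [-1.15, 1.24], [-2.2, 2.28], [-1.44, 1.52], [-3.14, 3.14]. Speed limits (rad/s): [2.22, 2.22, 2.57, 3.14, 3.14, 3.14].

### API

Orientations are given as a rotation vector (axis times angle).
In Python, from bench import telemetry, eyes, ticket gives the robot as it stands. The module is installed in compiled form; this text tells all that it offers.
- The arm moves only by the shell command python3 -m crank 'ROWS'. ROWS is JSON, a list of rows, each a list of 7 numbers: the closure in counts, from 0 (fully open) to 255 (shut), then the shift along the tool's x, y, z in mm, then the turn, a rotation vector about the tool's x, y, z in rad. A call has 1 to 20 rows; each row is the pose to reach, as a shift and turn from the pose commanded when the call began, along the tool's axes at that moment; what a row does not reach only later rows make up. A row lasts 1/10 s, in which the tool goes at most 50 mm and 8.59 degrees, less where a joint would pass 70% of its speed; a pose out of reach is approached as far as the arm can. A call with a gripper value outside its range is refused whole. The fingers move at their own pace and stop on an object; the grip force is fixed at half the most. Time passes only in rows, so rows that repeat a pose let the fingers close. It gives the time, the measured TCP pose, the force and the opening at its end, in the units of the state.
- telemetry.get_state(): the state, without advancing time (a new reading comes with each control period).
- eyes.get_image(name): name is "scene" or "top" or "wrist"; returns (picture, depth): 384x512x3 uint8, red, green, blue; 384x512 float32, mm along the optical axis (not along the pixel's ray), 0 where there is no reading.
- eyes.camera_params(name): a dict with "K" (3x3 intrinsics, pixels), "world_to_cam" (4x4, takes a point from world to camera coordinates). Camera axes: x right, y up, looking along -z (the intrinsics and any distortion apply to the point x, -y, -z); pixel columns grow to the right and rows downward; lengths in mm; the calibration is good to about 2 mm. The wrist camera is an equidistant fisheye: a pixel r from the principal point sees the ray r / f radians off the axis. A picture is of the moment at which its call begins: read the wrist's pose just before it. camera_params takes no time and is no camera call; for the wrist camera it gives the pose at the moment of the call.
- ticket.finish_job(): hands the job in, once; it reports no verdict.
The state is a dict: "time": time; "joints": joint angles; "joint_vel": joint speeds; "joint_torque": joint torques, N m; "ee_pos": TCP position; "tool_rot": TCP orientation; "wrist_force": force on the tool from outside, world axes, zero at the start; "moment": the same for the moment, N m; "grip_width": finger opening in mm.
Only numpy, scipy, OpenCV 4.12 (cv2) and the standard library are available. Lean on these libraries where they do the work, as an engineer would, in place of code of your own. Each camera call takes 0.05 s, during which the arm holds its last target.

### The job

Take the brown posting tube with the red end caps from the rack's lower deck: lift it clear over the steel rail before you draw it forward, and do not drag it against the rail. Lay it gently on the green stamping mat and turn it there until its white address label faces straight up, so that in the end it lies released in the middle of the mat. Leave the grey tube, the letters, the parcel and the date stamp where they are.

Things in the scene. Friction and masses are not known exactly. Their poses are not given: they have to be found in the camera images.
- kraft_tube_mid (a point): Brown posting tube, red end caps, 60 mm diameter, 170 mm long, 140-280 g; point: its centre, on the axis. x along the tube, at the start into the rack; z towards the middle of its white label (105 mm long, 36 degrees to either side). Starts in a cradle, label about 95 degrees from up, to the robot's right. Rolls freely: 30 mm of travel turns it 1 rad; rolling left brings a right-facing label up.
- rack: Fixed rack, grey sides, plywood decks, 212 deep, 324 wide, 290 mm high. Origin: foot centre, table height; x into the rack, y left, z up. Lower deck top at z 40 mm, x -105 to 105. Two cradles of black strips along x at y +68 and -68; a tube in one has its axis at z 74. From that axis 90 mm to the side wall. Side walls: 84 high at x -107, front edge sloping to x -53 at z 190, then upright.
- rail: Fixed front retaining rail of the rack: steel bar, 10 mm diameter, across the whole front of the lower deck. Origin: middle of the bar's top, at x -100 mm, z 70 mm in the rack's frame; axes as the rack's. It stands 30 mm over the lower deck and 26 mm over the underside of a tube in its cradle; the tube's front end starts 6 to 16 mm behind it.
- mat_top (a point): Fixed dark green rubber stamping mat lying on the table to the right of the rack, 180 mm (x) by 250 mm (y), 6 mm thick, flat. The point is the middle of its upper face; z up.
- grey_tube_mid (a point): Grey posting tube with black end caps in the rack's other cradle, same size; the point is its centre. It stays.
- letter_bundle_mid (a point): Bundle of white letters, 117x162x36 mm, lying on the upper deck; the point is its centre.
- parcel_mid (a point): Small brown parcel, 89x114x61 mm, lying on the upper deck; the point is its centre.
- date_stamp_mid (a point): Hand date stamp with a black handle and a brass head, 35 mm in diameter and 106 mm high, standing on the table to the right of the mat; the point is half-way up.
- upper_edge (a point): Middle of the lower front edge of the rack's upper deck (fixed): at x -45 mm, z 225 mm in the rack's frame. The deck runs from there to the back, over all but the front 34 to 44 mm of the tubes, 121 mm over their tops, so a gripper from straight above strikes it. Its top is at z 237 mm, with a thin rail to z 254 mm.

How it is judged (in metres and radians):
On the way, in this order (a step that is already met when the one before it is completed fails the run):
1. the brown tube is out of the rack, over the rail: its rear end in front of the rail (x of kraft_tube_mid in the frame of rack below -0.19 m and z of kraft_tube_mid in the frame of rack above 0.09 m), for 0.1 s.
2. the brown tube lies on the mat, its middle inside the edges (x of kraft_tube_mid in the frame of mat_top between -0.07 and 0.07 m and y of kraft_tube_mid in the frame of mat_top between -0.11 and 0.11 m and z of kraft_tube_mid in the frame of mat_top between 0.025 and 0.035 m), for 0.2 s.
At the end, for the whole second after the job is handed in: The brown tube lies at rest on the mat, its middle within 45 mm of the mat's middle, the middle of its label within 20 degrees of straight up; the grey tube, the letters, the parcel and the date stamp are within 20 mm of where they were (horizontal distance between kraft_tube_mid and mat_top below 0.045 m and z of kraft_tube_mid in the frame of mat_top between 0.025 and 0.035 m and angle between kraft_tube_mid's own z axis and vertical below 0.35 rad and linear speed of kraft_tube below 0.02 m/s and angular speed of kraft_tube below 0.3 rad/s and distance of each of grey_tube_mid, letter_bundle_mid, parcel_mid, date_stamp_mid from where it was at the start of the episode below 0.02 m); the robot touches nothing.
It fails at once if the brown tube is pulled or knocked against the rail (over 15 N) (contact force between kraft_tube and rail above 15 N).
It fails at once if the brown tube is dropped on the mat (it falls faster than 0.5 m/s within 40 mm of it) (linear speed of kraft_tube above 0.5 m/s and z of kraft_tube_mid in the frame of mat_top between 0.032 and 0.07 m and horizontal distance between kraft_tube_mid and mat_top below 0.15 m).
It fails at once if the grey tube, the letters, the parcel or the date stamp is shifted by more than 40 mm (distance of any of grey_tube_mid, letter_bundle_mid, parcel_mid, date_stamp_mid from where it was at the start of the episode above 0.04 m).
It also fails if it takes over 51 s, if anything falls off the work surface, if the arm or the gripper's body presses on something with over 40 N, if the wrist force passes 120 N, or if a joint passes its speed limit or range.

## Working session

There is one attempt and no reset: what is moved stays moved. The work goes in short steps, Python scripts to look and compute and a shell command to move; the robot and the scene stay as the last step left them, time stands still between calls to the robot, and variables do not carry over. Pictures are saved under pics/ and viewed, and the job is handed in when it is done.

```bash
ls; mkdir -p pics; cat > h.py <<'E'
import numpy as np, cv2
from scipy.spatial.transform import Rotation as R
from bench import telemetry, eyes, ticket
def snap(name,fn):
    p=eyes.camera_params(name); im,d=eyes.get_image(name)
    cv2.imwrite('pics/'+fn+'.png',im[:,:,::-1]); np.savez('pics/'+fn+'.npz',im=im,d=d,K=p['K'],T=p['world_to_cam'])
    return im,d,p
def load(fn):
    z=np.load('pics/'+fn+'.npz'); return z['im'],z['d'],{'K':z['K'],'world_to_cam':z['T']}
def cloud(d,p):
    K=np.array(p['K']);T=np.array(p['world_to_cam']);h,w=d.shape
    u,v=np.meshgrid(np.arange(w),np.arange(h))
    x=(u-K[0,2])/K[0,0]*d;y=(v-K[1,2])/K[1,1]*d
    P=np.stack([x,-y,-d,np.ones_like(d)],-1)
    return (P@np.linalg.inv(T).T)[...,:3]
E
python3 - <<'E'
from h import *
s=telemetry.get_state();print(s)
for n in ['scene','top']:
    im,d,p=snap(n,n+'0');print({k:np.round(v,3).tolist() if not isinstance(v,str) else v for k,v in p.items()})
E
```

```text
pics
{'time': 0.0, 'joints': array([-1.32700751e+00,  8.74488774e-02,  1.75116898e-01,  1.65980608e+00,
       -1.79801458e-05,  1.57077129e+00]), 'joint_vel': array([ 4.23572900e-04, -1.60628898e-03,  6.87253032e-04,  5.36871905e-04,
        5.94600189e-05, -1.16136572e-03]), 'joint_torque': array([ 5.37518899e-04, -5.20387101e+01,  4.64803398e+01,  1.62975682e-02,
        2.00653710e-05,  6.10547644e-06]), 'ee_pos': array([ 132.69205148, -533.48737424,  215.98039991]), 'tool_rot': array([-3.11695774e+00, -3.81872333e-01,  2.84154785e-04]), 'wrist_force': array([0.05884208, 0.27066413, 0.9588325 ]), 'moment': array([-0.01970587,  0.00191199,  0.03036812]), 'grip_width': 85.31458413313064}
{'K': [[457.606, 0.0, 259.022], [0.0, 457.606, 193.779], [0.0, 0.0, 1.0]], 'world_to_cam': [[-0.736, -0.677, 0.018, 326.904], [0.528, -0.557, 0.641, -429.799], [-0.423, 0.481, 0.768, -1184.453], [0.0, 0.0, 0.0, 1.0]]}
{'K': [[395.088, 0.0, 260.963], [0.0, 395.088, 188.951], [0.0, 0.0, 1.0]], 'world_to_cam': [[-0.017, -1.0, -0.005, -66.922], [0.896, -0.018, 0.444, -565.722], [-0.444, 0.003, 0.896, -968.611], [0.0, 0.0, 0.0, 1.0]]}
```

View pics/scene0.png

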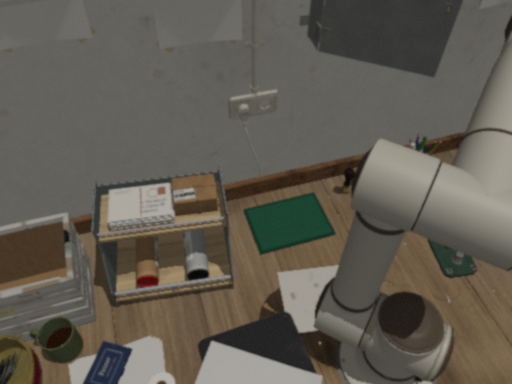

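View pics/top0.png

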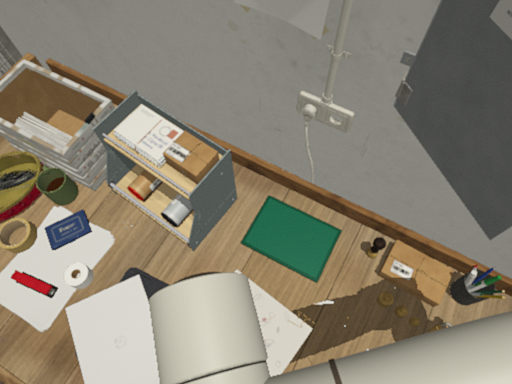

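The scene view shows the brown tube's red cap at about (147,280), in the rack's left cradle, and the grey tube at (196,262). The mat is at about (290,222). In the top view the mat is at (291,238), the date stamp at (377,245) and the rack at (170,165).

```bash
python3 - <<'E'
from h import *
for n in ['scene0','top0']:
    im,d,p=load(n);P=cloud(d,p);h=cv2.cvtColor(im,cv2.COLOR_RGB2HSV)
    print(n)
    g=cv2.inRange(h,(65,120,30),(90,255,160))
    c=max(cv2.findContours(g,0,2)[0],key=cv2.contourArea)
    m=np.zeros_like(g);cv2.drawContours(m,[c],-1,255,-1);m=cv2.erode(m,np.ones((3,3)))
    Q=P[(m>0)&(d>0)];r=cv2.minAreaRect(Q[:,:2].astype(np.float32));print('mat',r,np.median(Q[:,2]),Q.mean(0))
    red=cv2.inRange(h,(0,150,60),(8,255,255))|cv2.inRange(h,(172,150,60),(180,255,255))
    k,l,st,ce=cv2.connectedComponentsWithStats(red)
    for i in range(1,k):
        if st[i,4]>30:
            Q=P[(l==i)&(d>0)];print('red',ce[i],st[i],np.median(Q,0) if len(Q) else None)
    for pt in ([(147,280),(196,262),(160,300)] if n[0]=='s' else [(138,190),(178,210),(377,245)]): print(pt,P[pt[1],pt[0]],d[pt[1],pt[0]])
    # rack region points histogram z
    big=cv2.resize(im,None,fx=1,fy=1)
im,d,p=load('scene0');cv2.imwrite('pics/sc_crop.png',cv2.resize(im[160:310,85:245,::-1],None,fx=5,fy=4,interpolation=2)[:600])
im,d,p=load('top0');cv2.imwrite('pics/top_crop.png',cv2.resize(im[85:250,90:250,::-1],None,fx=3.6,fy=3.6,interpolation=2)[:600])
E
```

```text
scene0
mat ((467.48028564453125, -161.7368927001953), (234.19151306152344, 165.59524536132812), 60.12581253051758) 7.431442118822588 [ 465.65854804 -158.30910137    7.45343265]
red [146.89215686 280.44117647] [137 275  21  12 204] [587.69444155 292.62531311  75.53881683]
red [ 35.89473684 363.        ] [ 33 353   7  20  38] [628.77975223 613.62720692  33.27567927]
red [ 36.57575758 380.18181818] [ 34 376   6   8  33] [592.45059674 635.05056097  28.39383151]
(147, 280) [588.2342927  291.98101745  76.43833107] 1234.3395
(196, 262) [518.98657834 173.86349736 105.43532448] 1239.6024
(160, 300) [555.75551787 288.53760959  -1.16327561] 1281.809
top0
mat ((468.69854736328125, -164.23536682128906), (236.1612091064453, 166.48121643066406), 60.697547912597656) 6.217043568999543 [ 464.70890036 -165.20338026    6.20912295]
red [ 20.56937799 204.65789474] [  0 185  41  37 418] [576.35690974 651.77718415  22.28568821]
red [135.07246377 193.31884058] [128 187  16  14  69] [586.6185249  293.13881832  69.69594257]
red [ 31.90338164 282.25603865] [ 12 271  41  24 414] [336.77546422 550.78326136  44.6786612 ]
(138, 190) [584.42726235 276.93984036  98.99353409] 1138.4067
(178, 210) [518.28123928 156.1860844  101.66718214] 1107.0096
(377, 245) [ 405.49299302 -385.04278224  102.74219147] 1057.561
```

View pics/sc_crop.png

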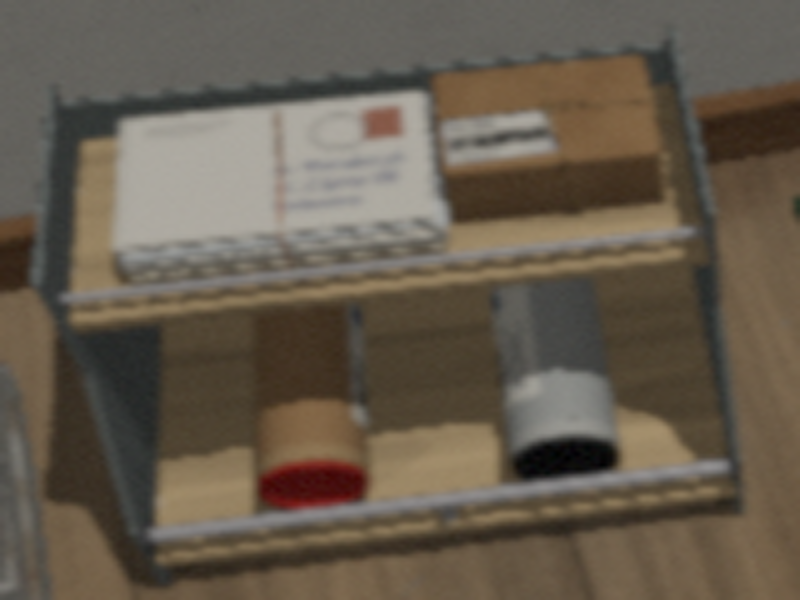

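View pics/top_crop.png

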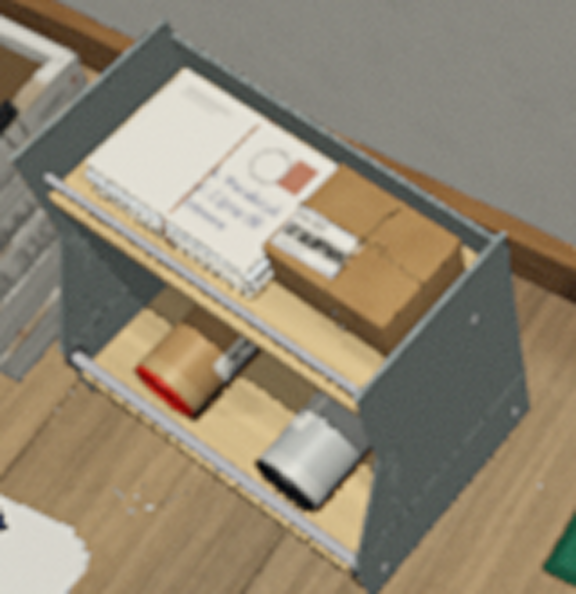

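```bash
python3 - <<'E'
from h import *
im,d,p=load('top0');P=cloud(d,p)
# right wall outer face: polygon px from crop (/3.6 + (90,85))
poly=np.array([[372,420],[490,270],[515,395],[390,555]])/3.6+[90,85]
m=np.zeros(d.shape,np.uint8);cv2.fillPoly(m,[poly.astype(int)],1);Q=P[(m>0)&(d>0)]
c=np.median(Q,0);u,s,v=np.linalg.svd(Q-c,full_matrices=False);print('wall',c,v[2],s/np.sqrt(len(Q)),np.degrees(np.arctan2(v[2][1],v[2][0])))
# tubes : points between z 80..110 in rack region
from scipy.optimize import least_squares
for n in ['top0','scene0']:
    im,d,p=load(n);P=cloud(d,p)
    for nm,c0 in [('brown',(595,280)),('grey',(530,165))]:
        m=(d>0)&(P[...,2]>84)&(P[...,2]<115)&(np.hypot(P[...,0]-c0[0],P[...,1]-c0[1])<70)
        Q=P[m]
        # project on rack-lateral with yaw -30, fit circle radius 30
        for yaw in [-30]:
            a=np.radians(yaw);ex=np.array([np.cos(a),np.sin(a)]);ey=np.array([-ex[1],ex[0]])
            t=Q[:,:2]@ey;l=Q[:,:2]@ex
            f=lambda q:np.hypot(t-q[0]-q[2]*(l-l.mean()),Q[:,2]-q[1])-30
            r=least_squares(f,[np.median(t),70,0],loss='soft_l1',f_scale=2)
            print(n,nm,len(Q),'lat,z,slope',r.x,'res',np.median(abs(r.fun)),'l range',np.percentile(l,[1,50,99]))
    # mat corners
    h=cv2.cvtColor(im,cv2.COLOR_RGB2HSV);g=cv2.inRange(h,(65,120,30),(90,255,160))
    c=max(cv2.findContours(g,0,2)[0],key=cv2.contourArea);ap=cv2.approxPolyDP(c,8,True)[:,0]
    K=p['K'];T=p['world_to_cam'];Ti=np.linalg.inv(T);o=Ti[:3,3];W=[]
    for u,v in ap:
        r=Ti[:3,:3]@[(u-K[0,2])/K[0,0],-(v-K[1,2])/K[1,1],-1];W.append((o+r*(6-o[2])/r[2])[:2])
    W=np.array(W);print(ap.tolist(),W.round(1).tolist(),W.mean(0),np.linalg.norm(W-np.roll(W,1,0),axis=1))
E
```

```text
wall [525.46930361  53.76892584 155.64462831] [-6.01440675e-01 -7.98917085e-01 -7.78366599e-04] [63.16009229 43.03460016  0.67835461] -126.97316131879758
top0 brown 422 lat,z,slope [ 5.44748012e+02  7.37112535e+01 -1.17846947e-01] res 1.2617908248113476 l range [358.07250794 393.11114451 429.19369825]
top0 grey 484 lat,z,slope [ 4.10404846e+02  7.37395011e+01 -1.08236257e-01] res 1.2085283944392593 l range [338.13511331 374.26602943 412.39873791]
[[269, 196], [242, 243], [316, 281], [340, 231]] [[601.9, -102.3], [450.4, -18.8], [334.7, -227.7], [482.4, -310.9]] [ 467.34461426 -164.91506099] [240.46531629 172.91773123 238.78240094 169.5229583 ]
scene0 brown 601 lat,z,slope [ 5.40978685e+02  7.49739278e+01 -1.20745432e-01] res 1.1736002274755784 l range [356.80192955 395.8275312  443.65315792]
scene0 grey 715 lat,z,slope [ 4.05627672e+02  7.50827771e+01 -1.22627700e-01] res 1.1538217496538579 l range [337.11753722 385.47097135 443.29263104]
[[313, 194], [245, 210], [261, 252], [333, 233]] [[481.2, -306.8], [599.6, -101.5], [453.7, -18.9], [337.0, -224.9]] [ 467.85028292 -163.0218435 ] [165.91849052 236.97142685 167.696333   236.77689695]
```

```bash
python3 - <<'E'
from h import *
from scipy.optimize import least_squares
a=np.radians(-36.9);ex=np.array([np.cos(a),np.sin(a)]);ey=np.array([-ex[1],ex[0]])
for n in ['top0','scene0']:
    im,d,p=load(n);P=cloud(d,p);h=cv2.cvtColor(im,cv2.COLOR_RGB2HSV)
    for nm,c0 in [('brown',(595,280)),('grey',(530,165))]:
        m=(d>0)&(P[...,2]>84)&(P[...,2]<115)&(np.hypot(P[...,0]-c0[0],P[...,1]-c0[1])<70)
        Q=P[m];t=Q[:,:2]@ey;l=Q[:,:2]@ex
        f=lambda q:np.hypot(t-q[0],Q[:,2]-q[1])-30
        r=least_squares(f,[np.median(t),70],loss='soft_l1',f_scale=2)
        print(n,nm,'lat,z',r.x,'front',np.percentile(l,[0,1,3]))
    red=cv2.inRange(h,(0,150,60),(8,255,255))|cv2.inRange(h,(172,150,60),(180,255,255))
    m=(red>0)&(d>0)&(np.hypot(P[...,0]-587,P[...,1]-292)<50);Q=P[m]
    print('red l',np.percentile(Q[:,:2]@ex,[5,25,50,75]),'t',np.percentile(Q[:,:2]@ey,[2,50,98]))
    # upper deck front edge/rail: points z 237..256
    m=(d>0)&(P[...,2]>240)&(P[...,2]<258);Q=P[m];l=Q[:,:2]@ex;t=Q[:,:2]@ey;k=(t>320)&(t<620)&(l<480)
    print('uprail l',np.percentile(l[k],[1,5,20]),'t',np.percentile(t[k],[1,99]))
    m=(d>0)&(P[...,2]>60)&(P[...,2]<75);Q=P[m];l=Q[:,:2]@ex;t=Q[:,:2]@ey;k=(t>340)&(t<610)&(l<365)&(l>310)
    print('rail l',np.percentile(l[k],[5,50,95]) if k.any() else None)
E
```

```text
top0 brown lat,z [588.13161094  73.6660107 ] front [290.33847866 291.04199921 292.23013988]
top0 grey lat,z [452.45533238  73.68977881] front [286.50445605 287.08237164 288.26635189]
red l [290.98702525 291.75927653 293.08274048 293.98930473] t [559.4016217  586.65176895 612.40771792]
uprail l [327.75683018 335.51038493 338.54414808] t [357.36258742 616.66669129]
rail l [312.2991603  336.3477339  361.38923992]
scene0 brown lat,z [584.73611943  74.91253101] front [287.46069232 289.99015507 290.99215321]
scene0 grey lat,z [449.15928134  75.01232302] front [284.73517071 286.01266267 287.17296914]
red l [290.00709764 292.37078384 293.79860276 294.919545  ] t [561.15793676 586.87201258 612.00892318]
uprail l [328.86311594 333.88562786 337.02995897] t [358.71217872 616.06888724]
rail l [316.89677507 350.62390777 362.79267176]
```

```bash
cat >> h.py <<'E'
A=np.radians(-36.9);EX=np.array([np.cos(A),np.sin(A),0]);EY=np.array([-EX[1],EX[0],0]);EZ=np.array([0,0,1.])
ORG=380*EX+518.4*EY
def rk(x,y,z): return ORG+x*EX+y*EY+z*EZ
def torack(p): q=np.array(p)-ORG; return np.array([q@EX,q@EY,q[2]])
def cur():
    s=telemetry.get_state(); return np.array(s['ee_pos']),R.from_rotvec(s['tool_rot']),s
def Rtool(z,y):
    z=z/np.linalg.norm(z);y=y/np.linalg.norm(y);return R.from_matrix(np.stack([np.cross(y,z),y,z],1))
def rackR(tilt,sgn,yaw=0):
    t=np.radians(tilt);q=R.from_euler('z',yaw,degrees=True)
    return Rtool(q.apply(np.cos(t)*EX-np.sin(t)*EZ),sgn*q.apply(EY))
def step(pos,Rt=None):
    p,r,s=cur()
    sh=r.inv().apply(np.array(pos)-p); rv=(r.inv()*Rt).as_rotvec() if Rt is not None else np.zeros(3)
    print('shift',sh.round(1),'|',round(np.linalg.norm(sh),1),'rot',rv.round(3),'|',round(np.degrees(np.linalg.norm(rv)),1))
E
python3 - <<'E'
from h import *
p,r,s=cur();print(r.as_matrix().round(2))
print('pre',rk(-141,68,162),'grasp',rk(-56,68,77))
for sg in (1,-1):
    step([350,-150,270],rackR(90,sg)); step([384,212,270],rackR(45,sg))
E
```

```text
[[ 0.97  0.24 -0.  ]
 [ 0.24 -0.97  0.  ]
 [-0.   -0.   -1.  ]]
pre [543.21105351 325.43464988 162.        ] grasp [611.18424948 274.39893073  77.        ]
shift [ 303.5 -319.8  -53.6] | 444.1 rot [-1.000e-03 -1.000e-03 -2.254e+00] | 129.1
shift [ 423.8 -662.9  -53.2] | 788.6 rot [-0.876 -0.418 -2.114] | 133.3
shift [ 303.5 -319.8  -53.6] | 444.1 rot [-0.001  0.001  0.888] | 50.9
shift [ 423.8 -662.9  -53.2] | 788.6 rot [-0.349  0.733  0.84 ] | 66.9
```

```bash
python3 -m crank '[[0,100,-105,-54,0,0,-0.6],[0,200,-210,-54,0,0,-1.2],[0,303,-320,-54,0,0,-1.7],[0,303,-320,-54,0,0,-2.254],[0,303,-320,-54,0,0,-2.254],[0,303,-320,-54,0,0,-2.254],[0,303,-320,-54,0,0,-2.254],[0,303,-320,-54,0,0,-2.254],[0,303,-320,-54,0,0,-2.254],[0,303,-320,-54,0,0,-2.254],[0,303,-320,-54,0,0,-2.254],[0,303,-320,-54,0,0,-2.254],[0,303,-320,-54,0,0,-2.254],[0,303,-320,-54,0,0,-2.254],[0,303,-320,-54,0,0,-2.254],[0,303,-320,-54,0,0,-2.254]]'
python3 - <<'E'
from h import *
p,r,s=cur();print(p,s['joints'].round(3),s['time']);step(rk(-200,-50,270),rackR(45,1));step(rk(-141,68,162),rackR(45,1))
E
```

```text
time: 1.7
ee_pos: [349.5, -150.0, 270.5]
tool_rot: [-0.99, -2.981, -0.0]
wrist_force: [0.1, 0.3, 1.5]
grip_width: 85.2
[ 349.46727866 -149.99423287  270.47547319] [-0.405 -0.283 -0.058  1.796 -0.     0.236] 1.7
shift [188.5 379.    0.5] | 423.3 rot [ 0.001 -0.786  0.003] | 45.0
shift [129.1 496.9 108.5] | 524.7 rot [ 0.001 -0.786  0.003] | 45.0
```

```bash
python3 -m crank '[[0,60,45,0,0,-0.15,0],[0,120,90,0,0,-0.3,0],[0,188,130,0,0,-0.4,0],[0,188,180,0,0,-0.55,0],[0,188,230,0,0,-0.7,0],[0,188,280,0,0,-0.786,0],[0,188,330,0,0,-0.786,0],[0,188,380,0,0,-0.786,0],[0,175,420,20,0,-0.786,0],[0,160,460,50,0,-0.786,0],[0,145,480,80,0,-0.786,0],[0,129,497,108,0,-0.786,0],[0,129,497,108,0,-0.786,0],[0,129,497,108,0,-0.786,0],[0,129,497,108,0,-0.786,0]]'
python3 - <<'E'
from h import *
p,r,s=cur();print(p,torack(p),s['joints'].round(3),s['time']);step(rk(-141,68,162),rackR(45,1))
snap('wrist','w1');snap('scene','s1')
E
```

```text
time: 3.2
ee_pos: [545.9, 326.3, 159.5]
tool_rot: [0.757, 2.255, -0.312]
wrist_force: [-0.5, -0.4, -0.3]
grip_width: 85.7
[545.94355161 326.2536751  159.54247726] [-139.30662249   70.29560903  159.54247726] [ 0.878  0.159 -0.025  1.341 -0.784  1.506] 3.2
shift [-0.5 -2.3 -2.9] | 3.8 rot [-0.002  0.    -0.003] | 0.2
```

View pics/w1.png

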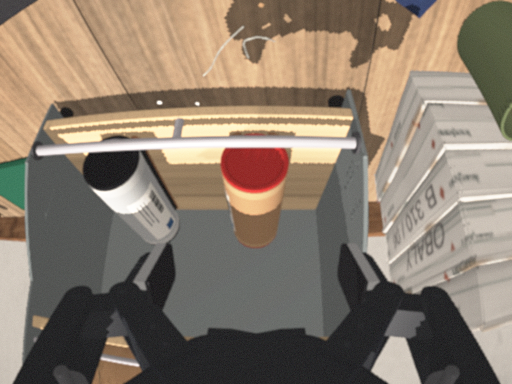

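View pics/s1.png

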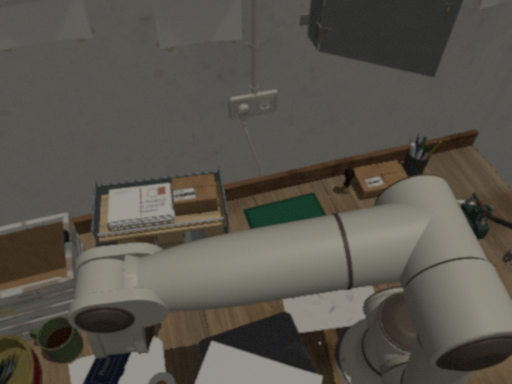

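```bash
cat >> h.py <<'E'
def fproj(p,X):
    T=np.array(p['world_to_cam']);K=np.array(p['K']);q=T[:3,:3]@np.array(X)+T[:3,3];v=np.array([q[0],-q[1],-q[2]])
    th=np.arctan2(np.hypot(v[0],v[1]),v[2]);k=th/np.hypot(v[0],v[1]);return np.array([K[0,2]+K[0,0]*k*v[0],K[1,2]+K[1,1]*k*v[1]]).round(1)
def fray(p,u,v):
    T=np.linalg.inv(np.array(p['world_to_cam']));K=np.array(p['K']);a=(u-K[0,2])/K[0,0];b=(v-K[1,2])/K[1,1];th=np.hypot(a,b);s=np.sin(th)/max(th,1e-9)
    return T[:3,3],T[:3,:3]@np.array([a*s,-b*s,-np.cos(th)])
E
python3 - <<'E'
from h import *
im,d,p=load('w1');pp,r,s=cur()
T=np.linalg.inv(p['world_to_cam']);print('cam in tool',r.inv().apply(T[:3,3]-pp),r.inv().apply(-T[:3,2]))
for n,X in dict(cap=rk(-89,68,74.3),capL=rk(-89,98,74.3),capR=rk(-89,38,74.3),captop=rk(-89,68,104.3),rail=rk(-100,68,70),railL=rk(-100,155,65),railR=rk(-100,-155,65),tcp=pp).items(): print(n,fproj(p,X))
h=cv2.cvtColor(im,cv2.COLOR_RGB2HSV);red=cv2.inRange(h,(0,150,60),(8,255,255))|cv2.inRange(h,(172,150,60),(180,255,255))
k,l,st,ce=cv2.connectedComponentsWithStats(red);print([ (st[i],ce[i]) for i in range(1,k) if st[i,4]>50])
E
```

```text
cam in tool [  77.59804664    1.50533027 -158.97898118] [-0.30703773  0.00120503  0.95169658]
cap [252.3 159.5]
capL [286.6 159.5]
capR [218.1 159.8]
captop [252.1 190.1]
rail [252.1 148.2]
railL [350.4 144.7]
railR [ 40.3 152.8]
tcp [253.3 232.6]
[(array([ 221,  149,   68,   44, 2511], dtype=int32), array([254.28992433, 168.18916766]))]
```

```bash
python3 - <<'E'
from h import *
step(rk(-58.1,68.7,79.1),rackR(45,1))
E
```

```text
shift [ -1.3  -0.6 113.6] | 113.6 rot [-0.003 -0.    -0.001] | 0.2
```

```bash
python3 -m crank '[[0,0,0,25,0,0,0],[0,-1,-0.5,50,0,0,0],[0,-1.3,-0.6,70,0,0,0],[0,-1.3,-0.6,90,0,0,0],[0,-1.3,-0.6,105,0,0,0],[0,-1.3,-0.6,113.6,0,0,0],[0,-1.3,-0.6,113.6,0,0,0],[0,-1.3,-0.6,113.6,0,0,0]]'
python3 - <<'E'
from h import *
p,r,s=cur();print(torack(p),s['wrist_force'],s['joints'].round(3));step(rk(-58.1,68.7,79.1),rackR(45,1))
snap('wrist','w2')
E
```

```text
time: 4.1
ee_pos: [609.2, 275.7, 84.1]
tool_rot: [0.754, 2.255, -0.311]
wrist_force: [0.8, -0.5, -0.3]
grip_width: 85.6
[-58.40399739  67.87443158  84.11661109] [ 0.84529043 -0.46034142 -0.3018567 ] [ 0.742  0.163 -0.172  1.052 -0.769  1.313]
shift [3.3 0.8 3.8] | 5.1 rot [ 0.001  0.001 -0.001] | 0.1
```

View pics/w2.png

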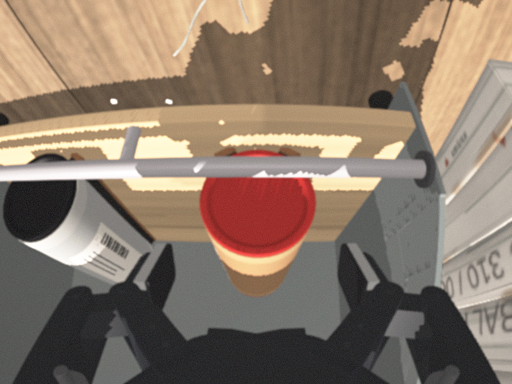

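```bash
python3 -m crank '[[0,2.5,0.5,3.5,0,0,0],[0,2.5,0.5,3.5,0,0,0],[0,2.5,0.5,3.5,0,0,0]]'
python3 - <<'E'
from h import *
p,r,s=cur();print(torack(p),s['wrist_force']);step(rk(-58.1,68.7,79.1),rackR(45,1))
E
```

```text
time: 4.45
ee_pos: [610.1, 275.8, 79.0]
tool_rot: [0.752, 2.256, -0.312]
wrist_force: [-0.0, -1.0, 0.2]
grip_width: 85.4
[-57.73910665  68.46001876  79.02860572] [-0.04298469 -0.99894182  0.19268319]
shift [ 0.2  0.2 -0.3] | 0.4 rot [0.    0.001 0.   ] | 0.0
```

```bash
python3 -m crank '[[120,0,0,0,0,0,0],[160,0,0,0,0,0,0],[255,0,0,0,0,0,0],[255,0,0,0,0,0,0],[255,0,0,0,0,0,0],[255,0,0,0,0,0,0],[255,0,0,0,0,0,0],[255,0,0,0,0,0,0]]'
```

```text
time: 5.25
ee_pos: [610.3, 275.8, 79.7]
tool_rot: [0.752, 2.255, -0.311]
wrist_force: [-4.5, 0.7, 4.8]
grip_width: 48.2
```

```bash
python3 - <<'E'
from h import *
p,r,s=cur();print(s['grip_width'],s['wrist_force'])
snap('wrist','w3')
E
```

```text
48.18246492341929 [-4.51984597  0.74523504  4.79171917]
```

View pics/w3.png

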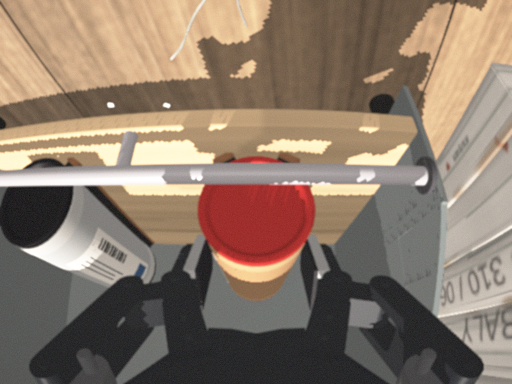

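```bash
python3 - <<'E'
from h import *
im,d,p=load('w3');pp,r,s=cur()
for x in (-11,11):
  for z in (0,12,22):
    print(x,z,[fproj(p,pp+r.apply([x,y,z])).tolist() for y in (-30,-24,24,30)])
c=im[180:340,150:360,::-1];cv2.imwrite('pics/w3c.png',cv2.resize(c,None,fx=3.7,fy=3.7,interpolation=2))
for rr in (215,225,235,245,255,265): print(rr,[int(v) for v in d[rr,170:345:8]])
E
```

```text
-11 0 [[205.5, 249.9], [215.1, 250.1], [293.7, 250.0], [303.4, 249.8]]
-11 12 [[208.3, 240.9], [217.4, 241.0], [291.6, 241.0], [300.8, 240.9]]
-11 22 [[210.4, 234.1], [219.1, 234.2], [290.0, 234.2], [298.7, 234.1]]
11 0 [[202.9, 217.0], [213.0, 217.1], [295.6, 217.0], [305.7, 216.9]]
11 12 [[206.1, 209.5], [215.6, 209.5], [293.2, 209.4], [302.7, 209.4]]
11 22 [[208.5, 203.8], [217.6, 203.9], [291.4, 203.8], [300.5, 203.8]]
215 [251, 249, 251, 250, 145, 149, 150, 150, 150, 151, 149, 150, 150, 150, 149, 149, 150, 147, 146, 251, 251, 251]
225 [273, 272, 272, 272, 143, 144, 146, 147, 148, 148, 147, 147, 148, 147, 146, 147, 148, 144, 272, 274, 271, 273]
235 [300, 299, 297, 299, 148, 141, 144, 144, 145, 144, 145, 145, 145, 144, 144, 144, 141, 141, 148, 298, 297, 300]
245 [328, 329, 146, 139, 139, 141, 140, 141, 143, 142, 143, 142, 142, 142, 142, 138, 139, 139, 140, 147, 328, 310]
255 [322, 137, 137, 130, 129, 150, 142, 136, 137, 137, 137, 138, 137, 137, 136, 139, 175, 138, 129, 129, 136, 310]
265 [317, 128, 122, 120, 128, 149, 320, 159, 146, 141, 139, 138, 140, 143, 151, 170, 318, 138, 120, 121, 128, 129]
```

View pics/w3c.png

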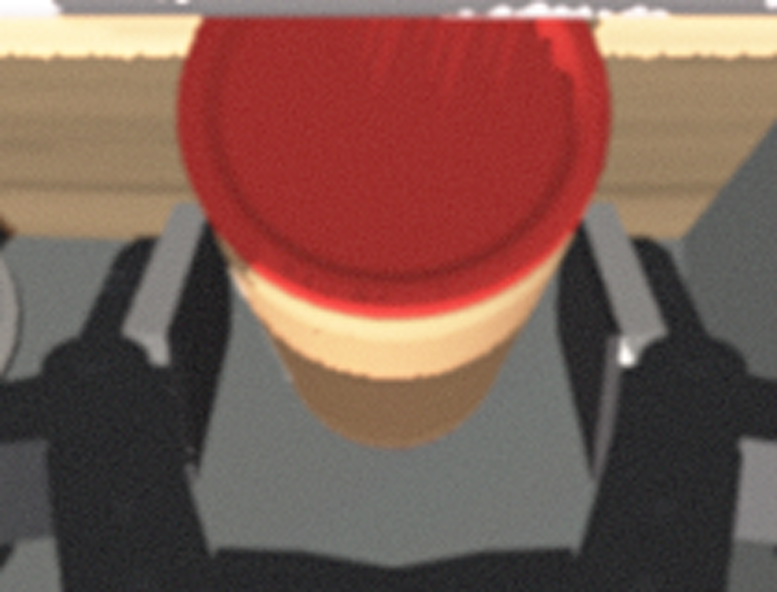

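```bash
python3 - <<'E'
from h import *
im,d,p=load('w3');pp,r,s=cur()
for v in (238,244,250,256,262,270,280):
    o=[]
    for u in list(range(178,222,6))+list(range(292,336,6)):
        c,q=fray(p,u,v);T=np.array(p['world_to_cam']);f=-(T[:3,:3]@q)[2]
        X=r.inv().apply(c+q*d[v,u]/f-pp);o.append(tuple(X.round().astype(int)))
    print(v,*[f'{a},{b},{c}' for a,b,c in o])
E
```

```text
238 -65,-83,120 -64,-76,119 -64,-69,119 10,-29,-26 11,-26,-27 13,-22,-32 14,-19,-33 12,-17,-29 12,19,-28 13,21,-31 13,24,-31 11,28,-27 10,31,-26 -64,71,118 -64,78,119 -66,85,122
244 -81,-88,135 -81,-81,136 7,-33,-26 10,-28,-32 10,-25,-32 8,-23,-28 11,-19,-33 11,-16,-34 11,18,-34 11,21,-33 8,25,-27 11,27,-33 10,30,-32 7,35,-26 -81,83,137 -81,90,136
250 -86,-88,131 7,-35,-32 7,-31,-32 10,-27,-38 11,-24,-39 7,-23,-31 6,-20,-31 9,-16,-35 10,18,-37 6,22,-31 6,25,-30 10,26,-38 11,29,-39 6,34,-31 7,37,-32 -86,89,130
256 6,-36,-38 6,-34,-37 11,-29,-44 11,-26,-44 11,-23,-44 3,-23,-31 -90,-46,127 2,-17,-29 2,19,-29 -90,48,126 3,25,-31 11,25,-44 10,28,-44 10,31,-44 7,35,-38 6,38,-38
262 6,-35,-43 7,-32,-43 10,-28,-49 11,-25,-49 9,-23,-46 0,-23,-32 -94,-45,121 -11,-20,-13 -13,22,-11 -95,47,122 -1,25,-31 9,25,-46 11,27,-51 10,30,-49 6,34,-43 7,37,-43
270 12,-31,-58 10,-29,-56 10,-27,-55 10,-24,-55 6,-23,-49 -4,-23,-34 -102,-45,116 -101,-38,116 -102,40,116 -102,47,116 -4,25,-34 4,25,-46 11,26,-56 10,29,-55 10,31,-55 11,33,-57
280 11,-30,-64 12,-27,-65 12,-24,-65 6,-24,-56 2,-23,-50 -9,-23,-34 -109,-45,107 -109,-38,107 -109,40,107 -110,46,107 -9,25,-35 2,25,-50 6,26,-56 12,26,-65 12,29,-65 13,31,-66
```

```bash
python3 - <<'E'
from h import *
im,d,p=load('w2')
r=R.from_rotvec([0.754,2.255,-0.311]);pp=np.array([609.2,275.7,84.1])
T=np.array(p['world_to_cam'])
def pt(u,v):
    c,q=fray(p,u,v);f=-(T[:3,:3]@q)[2];return c+q*d[v,u]/f
for v in range(236,270,5):
    print(v,*['%d,%d,%d'%tuple(r.inv().apply(pt(u,v)-pp)) for u in list(range(136,178,6))+list(range(336,378,6))])
# tube surface points in rack frame
h=cv2.cvtColor(im,cv2.COLOR_RGB2HSV)
for v,u in [(215,258),(240,258),(252,258),(260,258),(275,258),(290,258),(215,210),(215,305)]: print(v,u,torack(pt(u,v)).round(1),h[v,u])
E
```

```text
236 -36,-106,66 -52,-114,98 -56,-111,106 -67,-113,127 -67,-105,127 -67,-99,129 -67,-91,128 -67,89,128 -59,91,112 -51,92,96 -42,91,79 -34,91,63 -28,91,49 -22,91,37
241 -40,-105,63 -48,-107,80 -64,-113,109 -70,-111,121 -79,-110,138 -79,-103,139 -79,-96,139 -76,91,134 -65,91,112 -55,92,94 -47,92,78 -39,91,62 -32,91,48 -26,91,36
246 -42,-104,58 -49,-104,71 -61,-107,93 -83,-117,133 10,-45,-35 10,-42,-36 -83,-95,135 -82,92,132 8,43,-31 10,45,-34 10,48,-35 -43,92,61 -36,92,48 -29,91,35
251 -47,-105,58 -54,-104,70 -63,-105,86 11,-46,-42 10,-43,-41 9,-41,-39 4,-41,-29 -85,91,126 6,43,-32 10,44,-40 10,47,-40 11,49,-42 -39,91,44 -32,91,32
256 -51,-104,55 7,-54,-40 7,-50,-40 11,-45,-46 11,-42,-46 7,-41,-40 1,-42,-29 -90,90,123 3,43,-33 9,43,-43 10,45,-45 10,48,-46 6,54,-39 -36,91,31
261 -57,-106,57 6,-53,-43 11,-46,-51 10,-43,-50 10,-41,-49 4,-42,-40 0,-41,-32 -96,91,122 2,43,-35 6,44,-42 10,44,-49 10,46,-50 10,49,-50 5,56,-43
266 6,-54,-48 10,-48,-54 11,-45,-55 10,-42,-54 7,-42,-49 3,-41,-42 -2,-41,-33 -99,90,118 0,43,-35 5,43,-45 10,43,-53 10,45,-53 11,47,-55 6,54,-48
215 258 [-87.   69.9  83.5] [  1 187 157]
240 258 [-86.4  69.8  96.5] [  1 182 157]
252 258 [-90.5  69.8 103.7] [  1 187 165]
260 258 [-81.1  69.8 105.4] [ 22  76 252]
275 258 [-40.1  70.1 105.2] [ 13 115 228]
290 258 [ 31.8  70.4 104.8] [ 13 108 137]
215 210 [-89.4  45.9  84.5] [  1 181 144]
215 305 [-88.5  93.5  84.3] [  1 186 144]
```

```bash
python3 - <<'E'
from h import *
im,d,p=load('w2')
r=R.from_rotvec([0.754,2.255,-0.311]);pp=np.array([609.2,275.7,84.1])
T=np.array(p['world_to_cam'])
def pt(u,v):
    c,q=fray(p,u,v);f=-(T[:3,:3]@q)[2];return c+q*d[v,u]/f
for v in range(300,384,8):
    print(v,*['%d,%d,%d'%tuple(r.inv().apply(pt(u,v)-pp)) for u in (40,80,100,120,140,160,190,220,256,300)])
E
```

```text
300 -103,-224,33 11,-64,-83 5,-61,-74 12,-47,-80 11,-40,-78 -5,-41,-57 -125,-69,90 -125,-37,93 -125,0,92 -126,48,93
308 -111,-225,30 11,-61,-87 6,-58,-80 12,-45,-85 11,-38,-83 17,-29,-88 -132,-69,85 -131,-37,86 -131,0,86 -131,47,85
316 -118,-224,24 12,-59,-92 3,-58,-82 11,-44,-88 16,-34,-93 17,-28,-92 -138,-69,78 -138,-37,80 -137,0,80 -138,47,79
324 -126,-226,20 8,-60,-92 0,-58,-83 0,-51,-80 16,-33,-96 16,-27,-95 -144,-68,72 -143,-36,73 -144,0,75 -143,47,73
332 -131,-223,12 7,-58,-96 -3,-59,-83 -4,-52,-81 17,-31,-100 16,-26,-99 -151,-68,66 10,-10,-90 -149,0,67 9,14,-90
340 12,-67,-107 -8,-70,-86 -7,-61,-84 -164,-149,54 17,-31,-103 17,-25,-102 10,-19,-95 10,-9,-94 9,0,-93 10,14,-94
348 11,-66,-110 4,-58,-100 -9,-60,-87 -169,-148,47 12,-32,-102 16,-24,-105 17,-16,-104 10,-9,-97 11,0,-98 10,13,-97
356 12,-63,-113 1,-58,-102 -11,-59,-90 -178,-149,41 1,-37,-96 16,-24,-107 19,-15,-109 10,-9,-101 11,0,-101 11,13,-102
364 11,-62,-116 0,-57,-104 -187,-174,31 -183,-148,34 -6,-39,-94 16,-23,-110 19,-15,-111 11,-8,-104 10,0,-103 20,11,-112
372 11,-60,-119 -1,-57,-106 -192,-172,23 -189,-147,27 9,-31,-109 19,-21,-115 19,-14,-114 19,-7,-113 10,0,-106 19,11,-114
380 12,-58,-122 4,-51,-113 -200,-173,17 -196,-147,20 12,-29,-114 13,-23,-113 18,-14,-116 17,-7,-115 10,0,-109 21,10,-117
```

```bash
python3 -m crank '[[0,0,0,0,0,0,0],[0,0,0,0,0,0,0],[0,0,0,0,0,0,0],[0,0,0,0,0,0,0],[0,0,0,0,0,0,0],[0,0,0,0,0,0,0]]'
python3 -m crank '[[0,1,1,10,0,0,0],[0,3,1,20,0,0,0],[0,3,1,28,0,0,0],[0,3,1,36,0,0,0],[0,3,1,42,0,0,0],[0,3,1,42,0,0,0],[0,3,1,42,0,0,0]]'
python3 - <<'E'
from h import *
p,r,s=cur();print(torack(p),s['wrist_force'],s['moment'])
snap('wrist','w4')
E
```

```text
time: 5.9
ee_pos: [610.2, 275.5, 79.0]
tool_rot: [0.752, 2.256, -0.312]
wrist_force: [0.2, 0.1, 1.3]
grip_width: 85.0
time: 6.6
ee_pos: [633.0, 259.7, 47.3]
tool_rot: [0.753, 2.255, -0.312]
wrist_force: [0.1, 0.5, 0.2]
grip_width: 85.6
[-29.74027227  69.31989438  47.32436653] [0.08684041 0.45825573 0.16633832] [0.38449867 0.44585863 0.04448995]
```

View pics/w4.png

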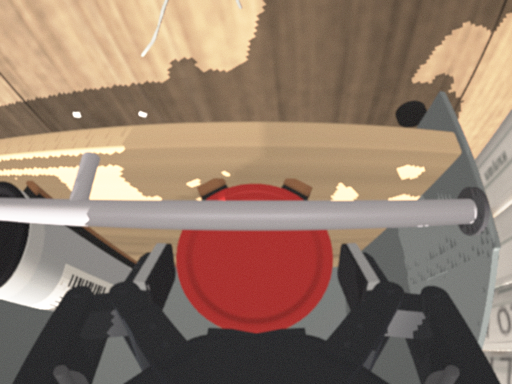

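The wrist view shows the cap centred at (255,258) between the open fingers, whose tips are at about (160,250) and (352,250). The first close at 48 mm had pinched above the axis, so the fingers end about 39 mm further back than the stated TCP offset implies. I'm closing again from this deeper position.

```bash
python3 -m crank '[[120,0,0,0,0,0,0],[160,0,0,0,0,0,0],[255,0,0,0,0,0,0],[255,0,0,0,0,0,0],[255,0,0,0,0,0,0],[255,0,0,0,0,0,0]]'
```

```text
time: 7.25
ee_pos: [632.8, 259.8, 47.8]
tool_rot: [0.752, 2.255, -0.312]
wrist_force: [-4.6, -2.1, 5.5]
grip_width: 58.8
```

```bash
python3 -m crank '[[255,-4,0,-4,0,0,0],[255,-8,0,-8,0,0,0],[255,-14,0,-14,0,0,0],[255,-20,0,-20,0,0,0],[255,-26,0,-26,0,0,0],[255,-32,0,-32,0,0,0],[255,-36,0,-36,0,0,0],[255,-36,0,-36,0,0,0],[255,-36,0,-36,0,0,0]]'
python3 - <<'E'
from h import *
p,r,s=cur();print(torack(p),s['wrist_force'],s['moment'],s['grip_width'])
snap('wrist','w5')
snap('top','t5')
E
```

```text
time: 8.15
ee_pos: [632.8, 259.8, 98.1]
tool_rot: [0.752, 2.256, -0.312]
wrist_force: [0.7, -1.1, -1.4]
grip_width: 58.9
[-29.92381036  69.33000587  98.09970599] [ 0.74477221 -1.07827368 -1.35757563] [ 0.61773074  0.76015122 -0.04363828] 58.8555017331245
```

View pics/w5.png

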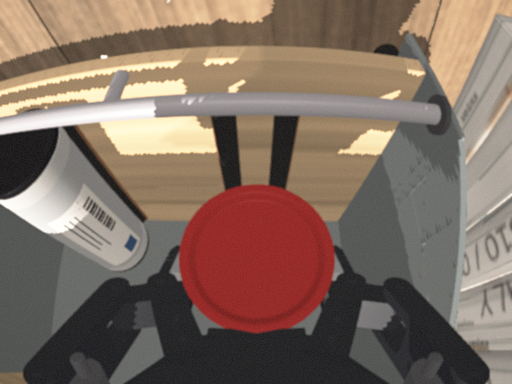

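View pics/t5.png

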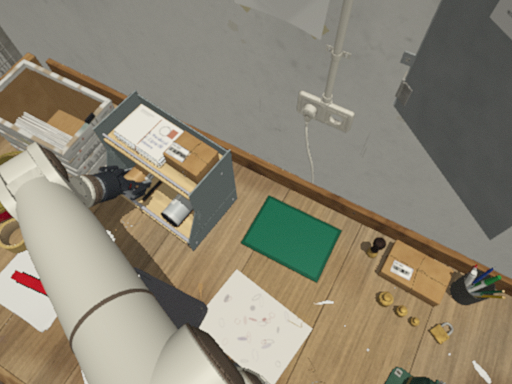

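```bash
cat >> h.py <<'E'
def capfit(fn,pp=None):
    im,d,p=load(fn);h=cv2.cvtColor(im,cv2.COLOR_RGB2HSV)
    red=cv2.inRange(h,(0,150,60),(8,255,255))|cv2.inRange(h,(172,150,60),(180,255,255))
    k,l,st,ce=cv2.connectedComponentsWithStats(red);i=1+np.argmax(st[1:,4]);m=cv2.erode((l==i).astype(np.uint8),np.ones((21,21)))
    T=np.array(p['world_to_cam']);X=[]
    for v,u in np.argwhere((m>0)&(d>0))[::5]:
        c,q=fray(p,u,v);f=-(T[:3,:3]@q)[2];X.append(c+q*d[v,u]/f)
    X=np.array(X);c=X.mean(0);n=np.linalg.svd(X-c,full_matrices=False)[2][2];n=n if n@EX>0 else -n
    print(fn,'cap rack',torack(c).round(1),'axis in rack: yaw',np.degrees(np.arctan2(n@EY,n@EX)).round(1),'pitch',np.degrees(np.arcsin(n[2])).round(1),len(X))
E
python3 -c "
from h import *
for f in ('w3','w4','w5'): capfit(f)"
```

```text
w3 cap rack [-85.5  69.5  81.6] axis in rack: yaw -0.2 pitch 0.6 873
w4 cap rack [-86.2  69.5  82.7] axis in rack: yaw -0.2 pitch 0.2 1715
w5 cap rack [-85.5  70.4 126.6] axis in rack: yaw -0.5 pitch -0.2 2485
```

```bash
python3 -m crank '[[255,10,0,-10,0,0,0],[255,25,0,-25,0,0,0],[255,43,0,-43,0,0,0],[255,61,0,-61,0,0,0],[255,79,0,-79,0,0,0],[255,97,0,-97,0,0,0],[255,115,0,-115,0,0,0],[255,133,0,-133,0,0,0],[255,150,0,-150,0,0,0],[255,162,0,-162,0,0,0],[255,166,0,-166,0,0,0],[255,166,0,-166,0,0,0],[255,166,0,-166,0,0,0]]'
python3 - <<'E'
from h import *
p,r,s=cur();print(torack(p),s['wrist_force'],s['grip_width'],s['joints'].round(2))
snap('wrist','w6');capfit('w6');snap('scene','s6')
# target over the mat: tube parallel to mat (yaw -29): rotate +7.9 about z
M=np.array([467.5,-164,0]);q=R.from_euler('z',7.9,degrees=True);mex=q.apply(EX);mey=q.apply(EY)
# TCP rel. tube centre
im=None
cen=rk(*(np.array([0,0,0])))
E
```

```text
time: 9.55
ee_pos: [445.6, 400.4, 97.9]
tool_rot: [0.752, 2.255, -0.312]
wrist_force: [-0.6, -0.4, -1.3]
grip_width: 58.6
[-264.10175645   69.31768395   97.90046787] [-0.58281633 -0.3566851  -1.26299475] 58.61133605542734 [ 1.09  0.27 -0.02  1.44 -0.77  1.8 ]
w6 cap rack [-319.6   70.4  126.5] axis in rack: yaw -0.3 pitch -0.2 2484
```

View pics/s6.png

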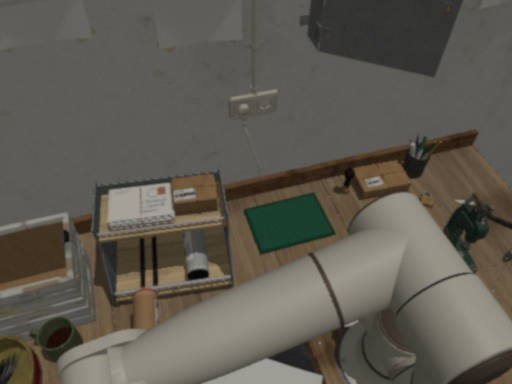

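View pics/w6.png

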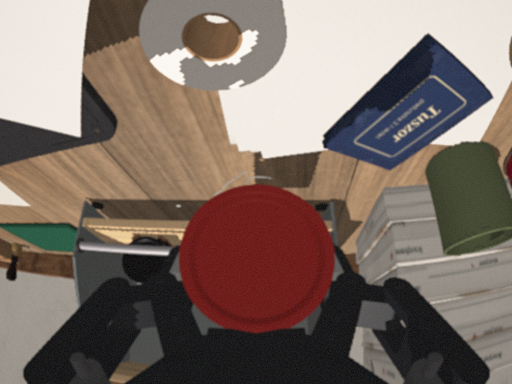

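```bash
cat >> h.py <<'E'
M=np.array([467.5,-164,6.]);QM=R.from_euler('z',7.9,degrees=True);MX=QM.apply(EX);MY=QM.apply(EY)
def tcp_for(mx,my,h,off=(27,.7,26.7)):  # tube centre in mat frame (h = height of axis above mat)
    o=off[0]*MX+off[1]*MY+off[2]*EZ
    return M+mx*MX+my*MY+h*EZ-o
E
python3 - <<'E'
from h import *
step(rk(-205,-110,140));step(rk(-190,-240,140))
print(torack(M),torack(tcp_for(0,-50,60)),tcp_for(0,-50,60))
E
```

```text
shift [ -71.3 -179.1   12.1] | 193.2 rot [0. 0. 0.] | 0.0
shift [ -82.  -309.1   22.7] | 320.6 rot [0. 0. 0.] | 0.0
[  92.3214948  -368.85182865    6.        ] [  72.54617777 -422.78166118   39.3       ] [ 419.30542016 -195.25335941   39.3       ]
```

```bash
python3 -m crank '[[255,-12,-15,2,0,0,0],[255,-24,-45,4,0,0,0],[255,-36,-80,6,0,0,0],[255,-52,-115,8,0,0,0],[255,-64,-150,10,0,0,0],[255,-71,-179,12,0,0,0],[255,-74,-210,15,0,0,0],[255,-77,-240,18,0,0,0],[255,-80,-275,21,0,0,0],[255,-82,-300,23,0,0,0],[255,-82,-309,23,0,0,0],[255,-82,-309,23,0,0,0]]'
python3 - <<'E'
from h import *
p,r,s=cur();print(torack(p),s['wrist_force'],s['grip_width'],s['joints'].round(2));
step(rk(-60,-330,140),rackR(45,1,4));step(tcp_for(0,-50,90),rackR(45,1,7.9))
E
```

```text
time: 10.85
ee_pos: [319.0, 108.7, 140.2]
tool_rot: [0.754, 2.255, -0.31]
wrist_force: [1.0, 0.4, -2.1]
grip_width: 59.0
[-190.14242555 -239.95990404  140.15743817] [ 0.98339599  0.37465773 -2.07001114] 59.018507063701 [ 1.01 -0.58 -0.68  1.55 -0.78  1.68]
shift [-92.  -90.   92.1] | 158.3 rot [-0.048  0.    -0.051] | 4.0
shift [-135.9 -182.8  235.7] | 327.8 rot [-0.096  0.001 -0.099] | 7.9
```

```bash
python3 -m crank '[[255,-15,-20,15,-0.01,0,-0.01],[255,-38,-40,38,-0.02,0,-0.02],[255,-60,-60,60,-0.03,0,-0.03],[255,-80,-80,80,-0.05,0,-0.05],[255,-92,-100,100,-0.06,0,-0.06],[255,-102,-118,125,-0.07,0,-0.07],[255,-112,-135,150,-0.08,0,-0.08],[255,-120,-150,175,-0.09,0,-0.09],[255,-128,-168,205,-0.096,0,-0.099],[255,-134,-180,228,-0.096,0,-0.099],[255,-136,-183,236,-0.096,0,-0.099],[255,-136,-183,236,-0.096,0,-0.099],[255,-136,-183,236,-0.096,0,-0.099]]'
python3 - <<'E'
from h import *
p,r,s=cur();print(p,s['wrist_force'],s['grip_width'],s['joints'].round(2));
step(tcp_for(0,-50,33),rackR(45,1,7.9))
snap('scene','s7');snap('top','t7');snap('wrist','w7');capfit('w7')
E
```

```text
time: 12.15
ee_pos: [458.0, -212.0, 63.0]
tool_rot: [0.609, 2.327, -0.251]
wrist_force: [-0.1, 0.1, -1.6]
grip_width: 58.7
[ 457.9674432  -211.9614745    62.95265728] [-0.06147644  0.10516652 -1.59720893] 58.725456122135064 [-0.37 -0.84 -1.01  0.66 -0.1   0.1 ]
shift [65.2 -4.1  8.5] | 65.9 rot [-0.012 -0.034 -0.001] | 2.1
w7 cap rack [  59.3 -416.2   94.8] axis in rack: yaw 7.1 pitch -2.1 2475
```

View pics/s7.png

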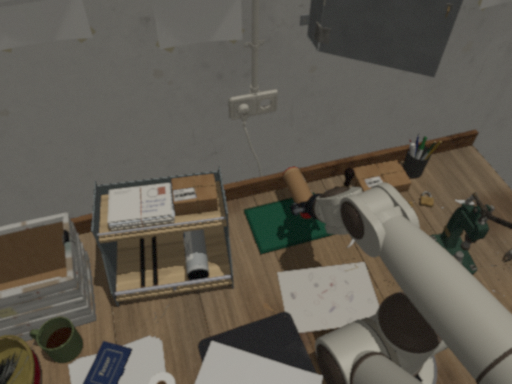

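View pics/t7.png

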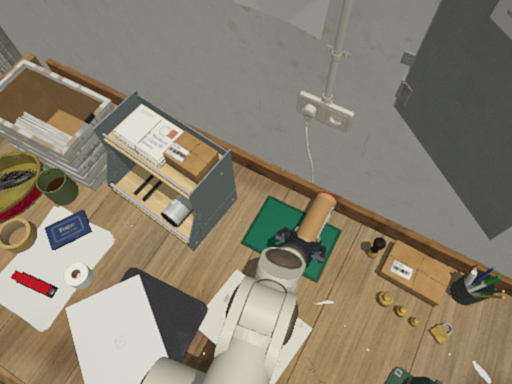

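View pics/w7.png

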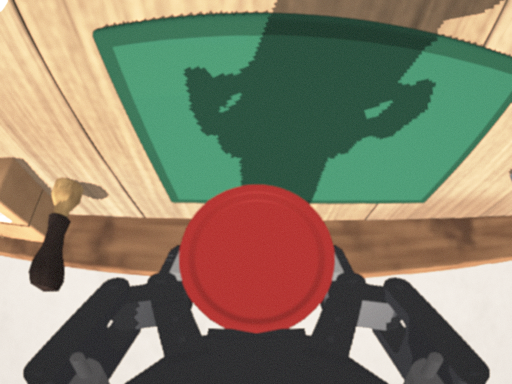

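```bash
cat >> h.py <<'E'
QT=R.from_euler('z',-23.1,degrees=True);TX=QT.apply(EX);TY=QT.apply(EY)
def tcp2(a,b,h,off=(27,.7,26.7)):  # tube centre = M + a*MX + b*TY, yaw -60
    return M+a*MX+b*TY+h*EZ-(off[0]*TX+off[1]*TY+off[2]*EZ)
E
python3 - <<'E'
from h import *
print(TX,TY,tcp2(8,-50,85));step(tcp2(8,-50,85),rackR(45,1,-23.1));step(tcp2(8,-50,85)+[20,-10,0],rackR(45,1,-15))
E
```

```text
[ 0.5       -0.8660254  0.       ] [0.8660254 0.5       0.       ] [ 417.08946969 -169.84579106   64.3       ]
shift [ 41.5  13.6 -38.4] | 58.2 rot [ 0.369 -0.029  0.39 ] | 30.8
shift [ 25.2  14.6 -23.1] | 37.2 rot [ 0.27  -0.03   0.289] | 22.7
```

```bash
python3 -m crank '[[255,0,0,0,0.1,0,0.1],[255,0,2,0,0.2,-0.015,0.2],[255,5,5,-5,0.28,-0.02,0.3],[255,12,8,-12,0.369,-0.029,0.39],[255,20,10,-20,0.369,-0.029,0.39],[255,20,10,-20,0.369,-0.029,0.39]]'
python3 - <<'E'
from h import *
p,r,s=cur();print(p,s['wrist_force'],s['grip_width'],s['joints'].round(2));
step(tcp2(8,-50,85),rackR(45,1,-23.1))
E
```

```text
time: 12.9
ee_pos: [440.0, -184.7, 64.8]
tool_rot: [1.199, 2.098, -0.498]
wrist_force: [-0.4, 0.3, -2.1]
grip_width: 58.6
[ 439.98319631 -184.72761143   64.8040363 ] [-0.41915371  0.2565429  -2.0888011 ] 58.559846540406035 [-0.01 -0.62 -0.87  0.84 -0.65  0.87]
shift [ 17.7 -12.2 -16.9] | 27.3 rot [ 0.004 -0.002  0.007] | 0.5
```

```bash
python3 -m crank '[[255,8,-6,-8,0,0,0],[255,17.7,-12,-17,0.004,-0.002,0.007],[255,25,-12,-9,0.004,-0.002,0.007],[255,32,-12,-3,0.004,-0.002,0.007],[255,39,-12,4,0.004,-0.002,0.007],[255,44,-12,10,0.004,-0.002,0.007],[255,44,-12,10,0.004,-0.002,0.007],[255,44,-12,10,0.004,-0.002,0.007]]'
python3 - <<'E'
from h import *
p,r,s=cur();print(p,s['wrist_force'],s['grip_width'],s['joints'].round(2));
step(tcp2(8,-50,32),rackR(45,1,-23.1))
snap('scene','s8');snap('top','t8');snap('wrist','w8');capfit('w8')
E
```

```text
time: 13.7
ee_pos: [417.0, -172.3, 26.8]
tool_rot: [1.216, 2.085, -0.503]
wrist_force: [0.2, -0.1, -1.6]
grip_width: 58.9
[ 417.00691676 -172.30832713   26.82491476] [ 0.20175002 -0.06241528 -1.6166454 ] 58.858036328453565 [ 0.04 -0.64 -0.96  0.82 -0.68  0.94]
shift [12.5  1.3  9.5] | 15.7 rot [-0.005  0.002 -0.006] | 0.5
w8 cap rack [   6.1 -382.5   55.8] axis in rack: yaw -24.0 pitch -0.1 2480
```

View pics/t8.png

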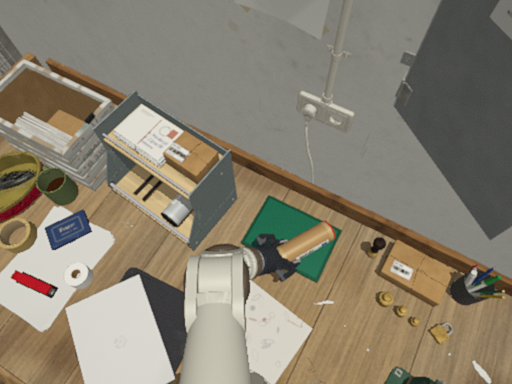

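View pics/w8.png

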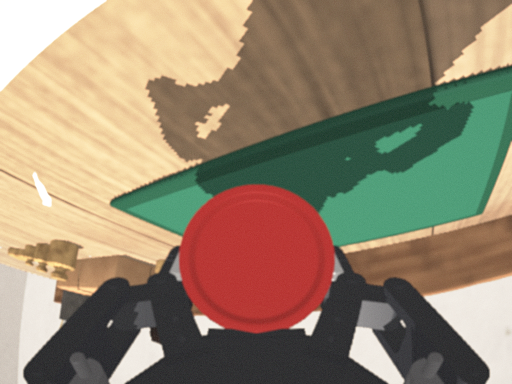

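```bash
python3 -m crank '[[255,3,0.5,3,-0.005,0,-0.006],[255,6,1,6,-0.005,0,-0.006],[255,8.5,1,8.5,-0.005,0,-0.006],[255,10.5,1,10.5,-0.005,0,-0.006],[255,11.8,1,11.8,-0.005,0,-0.006],[255,11.8,1,11.8,-0.005,0,-0.006]]'
python3 -c "
from h import *
p,r,s=cur();print(p,s['wrist_force'],s['moment'])"
```

```text
time: 14.45
ee_pos: [417.8, -171.6, 10.1]
tool_rot: [1.207, 2.089, -0.5]
wrist_force: [-1.0, 0.1, -2.3]
grip_width: 58.9
[ 417.83146383 -171.63743461   10.05340836] [-1.04692888  0.10192317 -2.31503527] [ 0.87811267  0.47142234 -0.02175266]
```

```bash
python3 -m crank '[[255,0.5,0,0.5,0,0,0],[255,1,0,1,0,0,0],[255,1,0,1,0,0,0]]'
python3 -c "
from h import *
p,r,s=cur();print(p,s['wrist_force'],s['moment'])"
```

```text
time: 14.75
ee_pos: [418.3, -171.7, 9.4]
tool_rot: [1.207, 2.088, -0.5]
wrist_force: [1.0, -1.1, 0.3]
grip_width: 59.0
[ 418.25676806 -171.72024095    9.43906262] [ 0.95182512 -1.13543267  0.3453544 ] [ 0.43429855  0.26403791 -0.04116469]
```

```bash
python3 -m crank '[[100,0,0,0,0,0,0],[80,0,0,0,0,0,0],[60,0,0,0,0,0,0],[40,0,0,0,0,0,0],[0,0,0,0,0,0,0],[0,0,0,0,0,0,0],[0,0,0,0,0,0,0]]'
python3 - <<'E'
from h import *
p,r,s=cur();print(p,s['wrist_force'],s['grip_width'])
snap('wrist','w9');capfit('w9')
step(p+[0,0,110])
E
```

```text
time: 15.45
ee_pos: [418.0, -171.6, 8.9]
tool_rot: [1.207, 2.089, -0.5]
wrist_force: [0.3, -0.4, -0.2]
grip_width: 85.7
[ 417.95452636 -171.62507573    8.90807316] [ 0.25317909 -0.42144566 -0.19376729] 85.65927132914344
w9 cap rack [   6.  -381.7   37.7] axis in rack: yaw -23.6 pitch 0.0 2511
shift [-77.9   0.1 -77.6] | 110.0 rot [0. 0. 0.] | 0.0
```

View pics/w9.png

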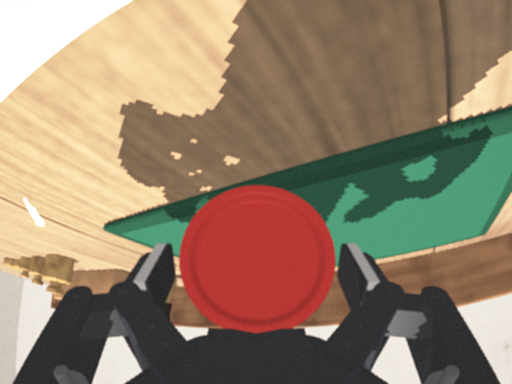

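```bash
python3 -m crank '[[0,-7,0,-7,0,0,0],[0,-20,0,-20,0,0,0],[0,-38,0,-38,0,0,0],[0,-56,0,-56,0,0,0],[0,-72,0,-72,0,0,0],[0,-85,0,-85,0,0,0],[0,-85,0,-85,0,0,0]]'
python3 - <<'E'
from h import *
p,r,s=cur();print(p,s['wrist_force'],s['joints'].round(2))
C=M+8*MX-50*TY;print(C)
step([C[0],C[1],160],rackR(90,1,-23.1))
im,d,q=snap('top','t9');snap('scene','s9')
cv2.imwrite('pics/t9c.png',cv2.resize(im[180:300,225:355,::-1],None,fx=5,fy=5,interpolation=2))
E
```

```text
time: 16.2
ee_pos: [419.0, -171.5, 132.9]
tool_rot: [1.207, 2.085, -0.497]
wrist_force: [0.0, 0.5, -0.5]
grip_width: 85.3
[ 418.95712994 -171.51046814  132.92849407] [ 0.00862488  0.49190815 -0.45591245] [ 0.04 -0.7  -0.78  1.04 -0.68  0.93]
[ 431.19568747 -192.87847696    6.        ]
shift [-36.6   0.1  -1.6] | 36.6 rot [ 0.005  0.79  -0.002] | 45.3
```

View pics/t9c.png

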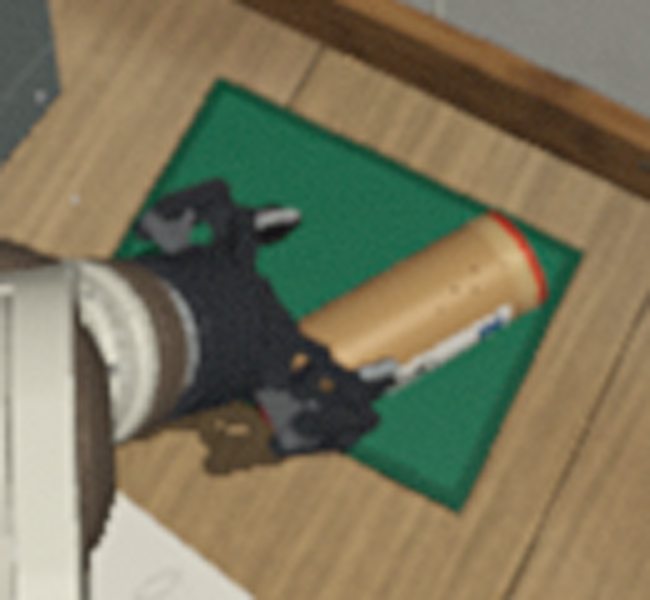

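```bash
python3 -m crank '[[0,-12,0,0,0,0.14,0],[0,-25,0,0,0,0.28,0],[0,-36,0,-1.6,0,0.42,0],[0,-36.6,0,-1.6,0,0.56,0],[0,-36.6,0,-1.6,0,0.7,0],[0,-36.6,0,-1.6,0.005,0.79,-0.002],[0,-36.6,0,-1.6,0.005,0.79,-0.002],[0,-36.6,0,-1.6,0.005,0.79,-0.002]]'
python3 - <<'E'
from h import *
p,r,s=cur();print(p,s['joints'].round(2))
im,d,q=snap('wrist','w10');im,d,q=snap('top','t10');C=M+8*MX-50*TY;step([C[0],C[1],100],rackR(90,1,-23.1))
cv2.imwrite('pics/t10c.png',cv2.resize(im[180:300,225:355,::-1],None,fx=5,fy=5,interpolation=2))
E
```

```text
time: 17.1
ee_pos: [429.6, -193.1, 154.7]
tool_rot: [-1.569, -2.715, 0.006]
wrist_force: [-0.3, 0.1, 0.2]
grip_width: 85.3
[ 429.63292378 -193.10809438  154.6864271 ] [-0.42 -0.11 -0.14  1.55 -0.    0.63]
shift [-1.3  1.4 55.9] | 55.9 rot [-0.005 -0.001  0.001] | 0.3
```

View pics/w10.png

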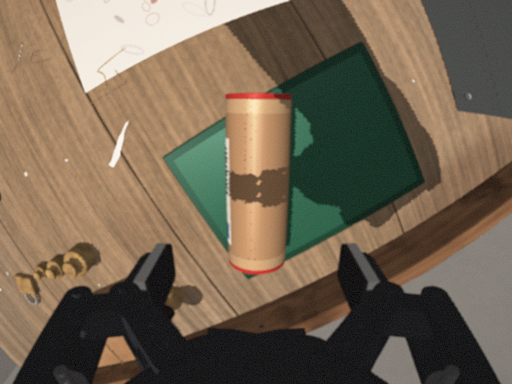

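View pics/t10c.png

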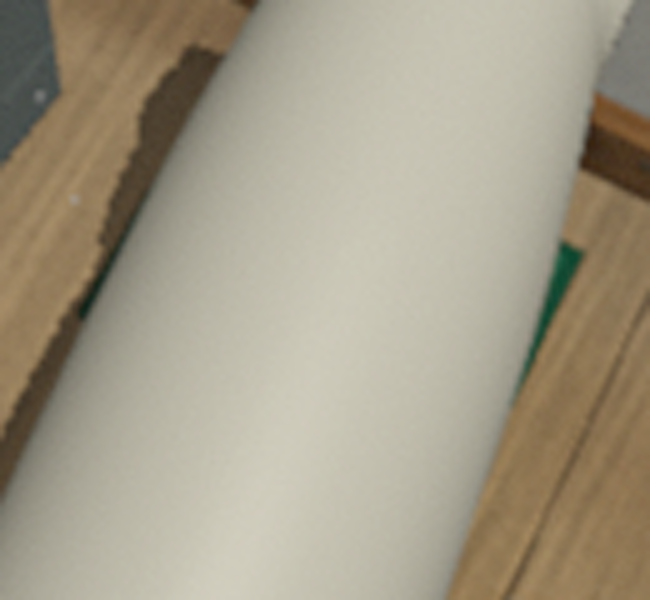

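```bash
cat >> h.py <<'E'
def tubefit(fn,rv,pp,yawdeg=-60):
    im,d,p=load(fn);h=cv2.cvtColor(im,cv2.COLOR_RGB2HSV);T=np.array(p['world_to_cam']);Ti=np.linalg.inv(T);K=p['K']
    vv,uu=np.mgrid[0:384:2,0:512:2];a=(uu-K[0,2])/K[0,0];b=(vv-K[1,2])/K[1,1];th=np.hypot(a,b);s=np.sin(th)/np.maximum(th,1e-9)
    q=np.stack([a*s,-b*s,-np.cos(th)],-1);dd=d[::2,::2];X=(q*(dd/np.cos(th))[...,None])@Ti[:3,:3].T+Ti[:3,3]
    m=(dd>0)&(np.hypot(X[...,0]-467,X[...,1]+164)<140)&(X[...,2]>45)&(X[...,2]<72)&(vv<290)
    Q=X[m];w=Q[:,:2]-Q[:,:2].mean(0);e=np.linalg.svd(w,full_matrices=False)[2][0];e=e if e[0]>0 else -e
    n=np.array([-e[1],e[0]]);t=Q[:,:2]@n;l=Q[:,:2]@e
    from scipy.optimize import least_squares
    f=lambda g:np.hypot(t-g[0],Q[:,2]-g[1])-30
    g=least_squares(f,[np.median(t),36],loss='soft_l1').x;lo,hi=np.percentile(l,[.5,99.5])
    c=e*(lo+hi)/2+n*g[0];print(fn,'tube centre',c.round(1),'z',g[1].round(1),'len',(hi-lo).round(1),'yaw',np.degrees(np.arctan2(e[1],e[0])).round(1),'rel mat',(c-M[:2]).round(1),np.linalg.norm(c-M[:2]).round(1),'n',len(Q))
    lab=cv2.inRange(h,(0,0,140),(180,50,255))[::2,::2]>0
    k=m&lab;Q=X[k]
    if len(Q):
        ang=np.degrees(np.arctan2(-(Q[:,:2]@n-g[0]),Q[:,2]-g[1]));print('label ang (right +) pct',np.percentile(ang,[2,10,50,90,98]).round(0),len(Q))
    return c
E
python3 -c "
from h import *
tubefit('w10',0,0)"
```

```text
w10 tube centre [ 431.  -192.9] z 36.9 len 167.2 yaw -60.4 rel mat [-36.5 -28.9] 46.6 n 2693
label ang (right +) pct [58. 60. 65. 71. 73.] 68
```

```bash
python3 -m crank '[[0,-1,0,30,-0.005,0,0],[0,-1,0.5,60,-0.005,0,0],[0,-1,0.5,90,-0.005,0,0],[0,-1,0.5,115,-0.005,0,0],[0,-1,0.5,130,-0.005,0,0],[0,-1,0.5,140,-0.005,0,0],[0,-1,0.5,145,-0.005,0,0],[0,-1,0.5,145,-0.005,0,0]]'
python3 - <<'E'
from h import *
p,r,s=cur();print(p,s['wrist_force'],s['joints'].round(2))
snap('wrist','w11');tubefit('w11',0,0)
C=np.array([431,-192.9,-8]);step(C,rackR(90,1,-23.1))
E
```

```text
time: 18.0
ee_pos: [430.4, -193.4, 11.5]
tool_rot: [-1.57, -2.72, -0.003]
wrist_force: [0.9, -0.1, 0.9]
grip_width: 85.4
[ 430.4174938  -193.41717975   11.54815336] [ 0.90951564 -0.13800722  0.87472233] [-0.42 -0.08 -0.39  1.26  0.    0.62]
w11 tube centre [ 411.7 -159.2] z 37.0 len 90.5 yaw -61.2 rel mat [-55.8   4.8] 56.0 n 7154
label ang (right +) pct [ 4.  5.  8. 66. 71.] 275
shift [ 0.4  0.6 20. ] | 20.0 rot [ 0.001 -0.002 -0.   ] | 0.1
```

View pics/w11.png

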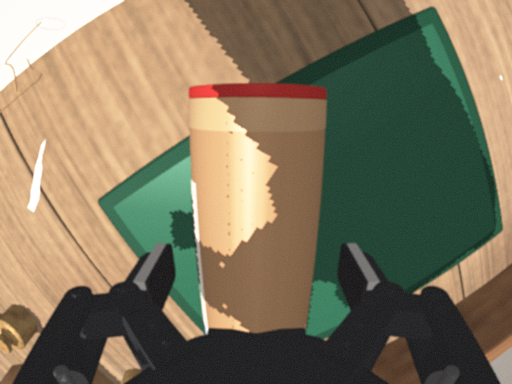

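```bash
python3 -m crank '[[0,0,0.5,6,0,0,0],[0,0,0.5,12,0,0,0],[0,0,0.5,17,0,0,0],[0,0,0.5,19,0,0,0],[0,0,0.5,19,0,0,0]]'
python3 - <<'E'
from h import *
p,r,s=cur();print(p,s['wrist_force'],s['joints'].round(2))
E
```

```text
time: 18.55
ee_pos: [430.4, -193.1, -8.3]
tool_rot: [-1.57, -2.718, -0.003]
wrist_force: [-0.2, 0.3, -0.9]
grip_width: 85.6
[ 430.40869944 -193.0772799    -8.25334824] [-0.17477295  0.33181677 -0.91264823] [-0.42 -0.06 -0.41  1.22  0.    0.62]
```

```bash
python3 -m crank '[[45,0,0,0,0,0,0],[45,0,0,0,0,0,0],[45,0,0,0,0,0,0]]'
```

```text
time: 18.85
ee_pos: [430.8, -193.2, -7.6]
tool_rot: [-1.57, -2.719, -0.003]
wrist_force: [-0.6, -0.0, -0.6]
grip_width: 70.2
```

```bash
python3 -m crank '[[45,0,1.5,0,0,0,0],[45,0,4,0,0,0,0],[45,0,6,0,0,0,0],[45,0,8,0,0,0,0],[45,0,11,0,0,0,0],[45,0,14,0,0,0,0],[45,0,17,0,0,0,0],[45,0,20,0,0,0,0],[45,0,23,0,0,0,0],[45,0,26,0,0,0,0],[45,0,29,0,0,0,0],[45,0,32,0,0,0,0],[45,0,35,0,0,0,0],[45,0,38,0,0,0,0],[45,0,41,0,0,0,0],[45,0,44,0,0,0,0],[45,0,46,0,0,0,0],[45,0,48,0,0,0,0],[45,0,49,0,0,0,0],[45,0,50,0,0,0,0]]'
python3 - <<'E'
from h import *
p,r,s=cur();print(p,s['wrist_force'],s['grip_width'])
snap('wrist','w12');snap('scene','s12')
E
```

```text
time: 20.85
ee_pos: [474.0, -168.1, -7.8]
tool_rot: [-1.57, -2.719, -0.003]
wrist_force: [-0.2, 0.2, 0.4]
grip_width: 70.1
[ 474.03228075 -168.14980199   -7.77022621] [-0.19401282  0.21553596  0.44942349] 70.0785374363353
```

View pics/w12.png

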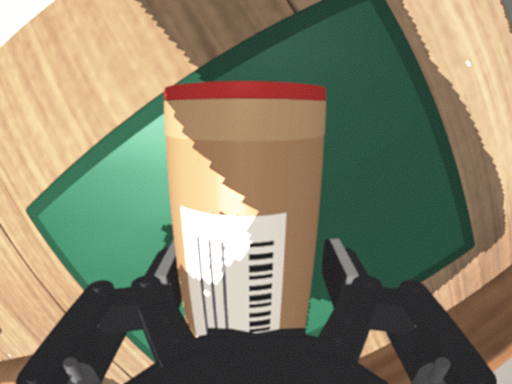

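```bash
cat >> h.py <<'E'
def lab(fn,rows,yaw=-60.4,margin=0):
    im,d,p=load(fn);h=cv2.cvtColor(im,cv2.COLOR_RGB2HSV);T=np.array(p['world_to_cam'])
    a=np.radians(yaw);n=np.array([-np.sin(a),np.cos(a),0])
    for v in rows:
        X=[];S=[]
        for u in range(120,400):
            if d[v,u]<=0: continue
            c,q=fray(p,u,v);f=-(T[:3,:3]@q)[2];x=c+q*d[v,u]/f
            if x[2]>38 and x[2]<75 and np.hypot(x[0]-467,x[1]+164)<150: X.append([x@n,x[2],u]);S.append(h[v,u,1])
        X=np.array(X);S=np.array(S)
        from scipy.optimize import least_squares
        g=least_squares(lambda g:np.hypot(X[:,0]-g[0],X[:,1]-g[1])-30,[np.median(X[:,0]),36],loss='soft_l1').x
        w=S<60;ang=np.degrees(np.arctan2(-(X[:,0]-g[0]),X[:,1]-g[1]))
        lo,hi=ang[w].min(),ang[w].max();print(v,'t,z',g.round(1),'label',lo.round(0),hi.round(0),'mid(right+)',((lo+hi)/2).round(1))
E
python3 - <<'E'
from h import *
lab('w12',(225,235,240))
lab('w12',(225,235,240),margin=1)
a=np.radians(-60.4);n=np.array([-np.sin(a),np.cos(a),0]);print(cur()[0]@n,n@np.array([431,-192.9,0]),n@M)
E
```

```text
225 t,z [324.9  37.2] label -30.0 46.0 mid(right+) 8.2
235 t,z [324.8  37.2] label -29.0 47.0 mid(right+) 9.0
240 t,z [324.9  37.2] label -27.0 45.0 mid(right+) 8.8
225 t,z [324.9  37.2] label -30.0 46.0 mid(right+) 8.2
235 t,z [324.8  37.2] label -29.0 47.0 mid(right+) 9.0
240 t,z [324.9  37.2] label -27.0 45.0 mid(right+) 8.8
329.1362633851262 279.47092855265123 325.482413423876
```

```bash
python3 -m crank '[[45,0,1,0,0,0,0],[45,0,2,0,0,0,0],[45,0,3,0,0,0,0],[45,0,4,0,0,0,0],[45,0,4.7,0,0,0,0],[45,0,4.7,0,0,0,0],[45,0,4.7,0,0,0,0]]'
python3 - <<'E'
from h import *
snap('wrist','w13');lab('w13',(225,235))
E
```

```text
time: 21.65
ee_pos: [478.1, -165.8, -7.7]
tool_rot: [-1.57, -2.719, -0.003]
wrist_force: [-0.6, -0.2, -0.3]
grip_width: 70.6
225 t,z [330.1  37.2] label -37.0 36.0 mid(right+) -0.5
235 t,z [330.   37.2] label -37.0 37.0 mid(right+) -0.2
```

```bash
python3 -m crank '[[30,0,0,0,0,0,0],[15,0,0,0,0,0,0],[0,0,0,0,0,0,0],[0,0,-3,0,0,0,0],[0,0,-3,0,0,0,0]]'
python3 -m crank '[[0,0,0,-10,0,0,0],[0,0,0,-25,0,0,0],[0,0,0,-45,0,0,0],[0,0,0,-75,0,0,0],[0,0,0,-110,0,0,0],[0,0,0,-150,0,0,0],[0,0,0,-160,0,0,0],[0,0,0,-160,0,0,0],[0,0,0,-160,0,0,0]]'
python3 - <<'E'
from h import *
p,r,s=cur();print(p,s['wrist_force'],s['time'])
snap('wrist','w14');tubefit('w14',0,0);lab('w14',(150,180,200));snap('top','t14');im,d,q=snap('scene','s14')
E
```

```text
time: 22.2
ee_pos: [475.2, -167.5, -7.8]
tool_rot: [-1.57, -2.719, -0.003]
wrist_force: [0.7, 0.3, -0.1]
grip_width: 85.6
time: 23.1
ee_pos: [475.4, -167.7, 151.9]
tool_rot: [-1.57, -2.719, -0.003]
wrist_force: [0.7, -0.1, -1.1]
grip_width: 85.3
[ 475.44306593 -167.71317082  151.90830452] [ 0.69321457 -0.10829022 -1.06383272] 23.1
w14 tube centre [ 475.2 -168.3] z 37.0 len 166.8 yaw -60.7 rel mat [ 7.7 -4.3] 8.8 n 2716
label ang (right +) pct [-37. -29.   1.  28.  33.] 938
150 t,z [330.1  37. ] label -38.0 35.0 mid(right+) -1.7
180 t,z [330.1  37.3] label -37.0 35.0 mid(right+) -1.0
200 t,z [330.3  37.3] label -36.0 35.0 mid(right+) -0.2
```

View pics/w14.png

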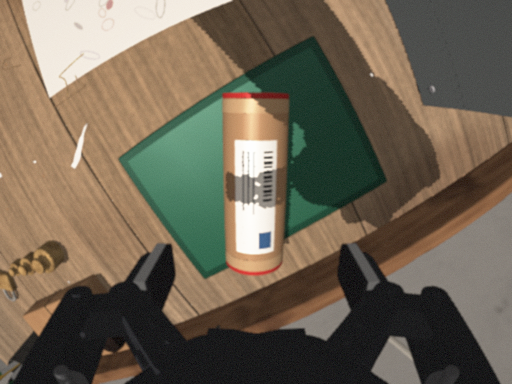

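View pics/s14.png

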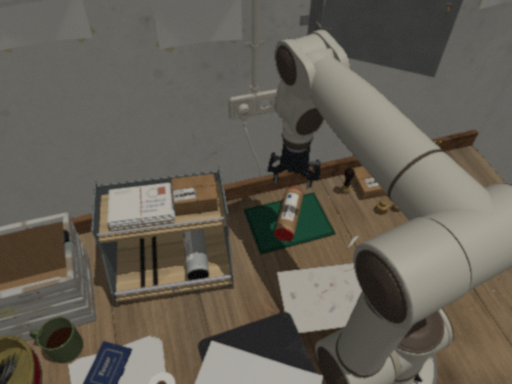

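The wrist view shows the label facing up, centred at (255,197) on the tube, and the tube in the middle of the mat. The scene view shows the grey tube (196,262), letters, parcel and stamp where they started.

```bash
python3 - <<'E'
from h import *
snap('wrist','w15');tubefit('w15',0,0);lab('w15',(180,))
a=load('s12')[0].astype(int);b=load('scene0')[0].astype(int);c=load('s14')[0].astype(int)
df=np.abs(c-b).max(2);print('grey/letters/parcel mean diff',df[180:225,105:220].mean(),df[230:280,180:210].mean(), 'stamp',df[165:190,342:356].mean())
print(ticket.finish_job())
E
```

```text
w15 tube centre [ 475. -168.] z 37.1 len 167.1 yaw -60.7 rel mat [ 7.5 -4. ] 8.5 n 2759
label ang (right +) pct [-36. -29.   1.  28.  34.] 949
180 t,z [330.1  37.1] label -38.0 35.0 mid(right+) -1.5
grey/letters/parcel mean diff 2.304734299516908 2.5453333333333332 stamp 8.662857142857144
the job is handed in; nothing more can be done
None
```

The brown tube now lies released on the mat with its label facing up, and I have handed the job in. The hand-in gave no verdict.

I gripped the tube by its front end, lifted it about 50 mm (roughly 24 mm clear of the rail) and drew it forward. I laid it on the mat, released it, and rolled it about 50 mm to the left between the loosely open fingers. Then I opened the fingers and raised the arm clear.

**Last checks:**
- **Position:** the tube's middle is about 9 mm from the mat's middle, with its axis about 31 mm above the mat. It did not move between two pictures.
- **Label:** its middle is within 2° of straight up.
- **Other things:** before and after pictures show no change at the grey tube, letters and parcel. The stamp's patch differed a little more (mean 8.7 against about 2.4 grey levels). I took that for shadow, as it looks unmoved, but I did not measure its position.

**What did not go to plan:**
- **First grasp:** it closed at 48 mm, above the tube's axis, because the fingers end about 39 mm further back than the stated TCP implies. I opened and went deeper, and it then closed at 59 mm.
- **First pose over the mat:** the arm stopped about 40 mm short, almost at a joint limit. I laid the tube about 30° askew to the mat instead, and it still lies that way.

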